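Put the printed trestle away in the drawer

TASK

Pull the drawer of the small grey cabinet open by its handle, set the blue four-legged printed trestle (the one with windows through its deck) down flat on its feet on the drawer's floor beside the ribbed print already there, then push the drawer fully home without slamming it. Do not drop the trestle, and leave everything else on the table and on the cabinet where it is.

Things in the scene. Friction and masses are not known exactly. Their poses are not given: they have to be found in the camera images.
- drawer (a joint): The cabinet's only drawer: how far it is pulled out along its slide, m. 0 = fully home (front against the cabinet), 0.17 = fully out (stop). Slides with a friction of about 3 N; may start a little ajar.
- cabinet: Low grey steel drawer cabinet, fixed to the table: 260 deep (x, drawer front included) x 260 wide (y) x 105 mm high. Origin: centre of its underside. Its x axis points from the drawer front into the cabinet; the drawer comes out along -x, towards the robot. Its sides are 10 mm, its top plate 10 mm thick.
- drawer_handle (a point): Middle of the drawer's bow handle, on its bar's axis: a level round steel bar 12 mm thick, 120 mm long along y, 46 mm off the drawer front (40 mm clear gap behind it), on two 10 mm posts 54 mm either side of the middle. 31 mm below the cabinet's top, 74 mm above the table. Moves with the drawer; axes as the cabinet's.
- drawer_floor (a point): Centre of the drawer's inner floor, 20 mm above the table; moves with the drawer; axes as the cabinet's. The inside is 216 (x) x 218 mm (y), its walls rise 60 mm, the front panel 62 mm above the floor; the inner front side lies at x = -0.108. With the drawer out by d, the first d of the inside from there stands clear of the cabinet.
- trestle: Blue printed trestle, the piece to put away: an open deck frame 100 (x) x 46 (y) x 12 mm with four square windows through it, on four square legs with crossed braces, 42 mm high in all, about 90 g. Origin: centre of its underside (at its feet); x along its length, z up. It looks like a small table; one sees through its deck and between its legs.
- ribbed: Blue printed ribbed block already lying in the drawer, to the left (+y) side: 100 (x) x 50 (y) x 32 mm, solid base with six cross ribs on top. Origin: centre of its underside. It stays in the drawer.
- arch: Blue printed arch block on the table, not to be moved: 110 (x) x 60 (y) x 42 mm, closed deck with a low parapet along each long side, two solid end piers and a stepped arch below. Origin: centre of its underside.
- panels: Stack of three blue printed panels on the cabinet's top, behind its front edge: 90 (x) x 134 (y) x 27 mm. Origin: centre of its underside. Not to be moved.
- beam: Blue printed lattice beam lying on the table near the robot: 150 (x) x 30 (y) x 32 mm. Origin: centre of its underside. Not to be moved.
- spool: Filament spool lying flat on the table: 160 mm across, 62 mm high. Origin: centre of its underside. Not to be moved.
- bottle: White bottle standing on the table: 60 mm across, 130 mm high. Origin: centre of its underside. Not to be moved.
- scraper: Print scraper (spatula) with black handle lying on the table near the robot, 200 mm long along its x, about 25 mm high. Not to be moved.
Not all that is in view belongs to the job. Leave any red look-alike of the trestle alone.

How it is judged (in metres and radians):
On the way, in this order (a step that is already met when the one before it is completed fails the run):
1. the drawer is pulled open by at least 110 mm (value of joint drawer above 0.11 m), for 0.2 s.
2. the trestle stands level on its feet on the floor of the open drawer, let go and at rest (x of trestle in the frame of drawer_floor between -0.108 and 0.108 m and y of trestle in the frame of drawer_floor between -0.109 and 0.109 m and z of trestle in the frame of drawer_floor between -0.004 and 0.006 m and angle between trestle's own z axis and vertical below 0.12 rad and contact force between the fingers and trestle below 0.05 N and linear speed of trestle below 0.03 m/s and value of joint drawer above 0.07 m), for 0.3 s.
At the end, for the whole second after the job is handed in: The drawer is fully home (out by less than 5 mm), the trestle and the ribbed block both stand on the drawer's floor inside it, upright (tilt under 0.12 rad, undersides within 6 mm of the floor), the trestle released and at rest (value of joint drawer below 0.005 m and x of trestle in the frame of drawer_floor between -0.108 and 0.108 m and y of trestle in the frame of drawer_floor between -0.109 and 0.109 m and z of trestle in the frame of drawer_floor between -0.004 and 0.006 m and angle between each of trestle, ribbed's own z axis and vertical below 0.12 rad and x of ribbed in the frame of drawer_floor between -0.108 and 0.108 m and y of ribbed in the frame of drawer_floor between -0.109 and 0.109 m and z of ribbed in the frame of drawer_floor between -0.004 and 0.006 m and linear speed of trestle below 0.03 m/s and contact force between the fingers and trestle below 0.05 N); the robot touches nothing.
It fails at once if the trestle is dropped (falls free faster than 0.7 m/s) (contact force between the fingers and trestle below 0.05 N and linear speed of trestle above 0.7 m/s).
It fails at once if the drawer is slammed (closing faster than 0.5 m/s) (velocity of joint drawer below -0.5 m/s).
It fails at once if something else on the table or on the cabinet (arch, panels, beam, spool, bottle, scraper) is moved by more than 25 mm (distance of any of arch, panels, beam, spool, bottle, scraper from where it was at the start of the episode above 0.025 m).
It also fails if it takes over 72 s, if anything falls off the work surface, if the arm or the gripper's body presses on something with over 40 N, if the wrist force passes 120 N, or if a joint passes its speed limit or range.

ROBOT

A 6-joint arm with a two-finger parallel gripper is mounted at the origin on the work surface. World frame = base frame: x ahead of the robot, y to its left, z up, the work surface at z = 0. Lengths are in mm, angles in rad, forces in N, time in s.
With the tool pointing down it reaches from about 275 to 750 mm from the base axis. Payload 10.2 kg.
Tool frame: the origin (TCP) lies at the very end of the fingers, on their centre line; the grasp point (between the pads) lies 19 mm behind it (ctrl.grip_depth is the distance from the TCP to the grasp point, in mm); z points along the fingers, x is the direction in which the jaws open and shut, and the axes are right-handed (so a half turn about z gives the same grasp; the last joint's range is limited). The gripper opens to 85 mm and grips with 20 to 120 N. Pads are 22 mm wide; open, the fingers measure 114 mm over their backs; the gripper's body (76 mm by 85 mm) begins 54 mm behind the grasp point. The pads swing forward as they close: fully open they stand 13 mm farther back than shut.
Start: joints at [-1.327, 0.313, 1.498, -0, 1.331, -0.223], TCP at [236.255, -468.844, 231.294] pointing down, gripper open.
Joint ranges: [-2.94, 2.94], [-0.97, 2.17], [0.19, 2.56], [-1.23, 4.37], [0.02, 3.11], [-2.88, 2.88]. Speed limits (rad/s): [2.39, 2.39, 3.01, 3.14, 3.14, 3.14].

INTERFACE

Orientations are given as a unit quaternion [w, x, y, z].
In Python, from rig import ctrl gives the robot as it stands.
- The arm moves only by the tool play_rows, never from a script. Its argument "motion" is a list of rows, each a list of 2 entries, a list of its own where there are three numbers: the shift along the tool's x, y, z in mm, then the turn, a rotation vector about the tool's x, y, z in degrees. A call has 1 to 20 rows; each row shifts and turns the commanded pose from where the row before left it, along the tool's axes as they then stand; what a row does not reach is not made up. A row lasts 1/12 s, in which the tool goes at most 41.7 mm and 7.16 degrees, less where a joint would pass 70% of its speed; a pose out of reach is approached as far as the arm can. A call with a gripper value outside its range is refused whole. "fingers" is the finger opening in mm, from 0 to 85.4, set as the call begins (left out, the last holds). The fingers move at their own pace and stop on an object; "squeeze" is the grip in N (left out, the last holds). Time passes only in rows, so rows that do not move let the fingers close. It gives the time, the measured TCP pose, the force and the opening at its end, in the units of the state.
- ctrl.sense(): the state, without advancing time (a new reading comes with each control period).
- ctrl.capture(name): name is "scene" or "top"; returns the picture (384x512x3 uint8, red, green, blue); there is no depth.
- ctrl.get_calibration(name): a dict with "K" (3x3 intrinsics, pixels), "R" (3x3) and "t" (3): a world point X has camera coordinates R X + t. Camera axes: x right, y down, z forward; pixel columns grow to the right and rows downward; lengths in mm; the calibration is good to about 2 mm. A picture is of the moment at which its call begins. get_calibration takes no time and is no camera call.
- ctrl.finish_job(): hands the job in, once; it reports no verdict.
Trained networks look in the newest picture that a camera, given by its name, has taken for a name from the list of things; names that differ only in an ending like _2 or _b are one class to them, and where a whole thing is asked for, a point or a joint stands for the part that bears it (a point fixed in the world has none). Each returns a list of dicts, best first, with "p" (0 to 1); they miss things now and then, are a little off and sometimes report something else, mostly with a low value. They report only what shows in the picture. A call takes as long as a camera call. They do not tell look-alikes from the thing itself.
- ctrl.spot_in(camera, name): "position" ([column, row] as shares, 0 to 1, of the picture: columns of its width, rows of its height, amid what is visible of it).
The state is a dict: "time_s": time; "joints": joint angles; "dq": joint speeds; "tau": joint torques, N m; "eef_pos": TCP position; "ee_rot": TCP orientation; "force": force on the tool from outside, world axes, zero at the start; "wrist_torque": the same for the moment, N m; "grip_width": opening from 0.0 (shut) to 1.0 (fully open).
Only numpy, scipy, OpenCV 4.12 (cv2) and the standard library are available. Lean on these libraries where they do the work, as an engineer would, in place of code of your own. Each camera call takes 0.05 s, during which the arm holds its last target. There are 200 camera calls.

## Working session

There is one attempt and no reset: what is moved stays moved. The work goes in short steps, Python scripts to look and compute and a tool call to move; the robot and the scene stay as the last step left them, time stands still between calls to the robot, and variables do not carry over. Pictures are saved under pics/ and viewed, about 8 in all and at most 12, crops included, and the job is handed in when it is done.

Besides the shell and the picture viewer there is one more tool, called as name(argument=value, ...) on one line, values as JSON. play_rows: Moves the arm, as the interface text tells. Its arguments: {"type":"object","properties":{"motion":{"type":"array"},"fingers":{"type":"number"},"squeeze":{"type":"number"}},"required":["motion"]}

```bash
mkdir -p pics; ls; python3 - <<'E'
from rig import ctrl
import cv2,numpy as np
for c in("scene","top"):
    im=ctrl.capture(c); cv2.imwrite(f"pics/{c}0.png",im[:,:,::-1])
    k=ctrl.get_calibration(c); print(c,k["K"].tolist(),np.round(k["R"],4).tolist(),np.round(k["t"],1).tolist())
    for n in("trestle","drawer_handle","ribbed","cabinet","panels","arch"):
        print(n,[(round(d["p"],2),round(d["position"][0]*512),round(d["position"][1]*384)) for d in ctrl.spot_in(c,n)][:3])
s=ctrl.sense();print(s["eef_pos"],s["ee_rot"],s["time_s"],s["grip_width"])
E
```

```text
pics
scene [[413.34087415302065, 0.0, 253.52678989957374], [0.0, 413.34087415302065, 187.09895938129418], [0.0, 0.0, 1.0]] [[-0.8482, 0.5294, 0.0165], [0.3615, 0.6013, -0.7126], [-0.3871, -0.5985, -0.7014]] [522.6, -78.6, 1552.0]
trestle [(0.8, 240, 155), (0.71, 271, 142), (0.63, 188, 122)]
drawer_handle [(0.74, 255, 219)]
ribbed []
cabinet [(0.87, 207, 258), (0.51, 342, 228)]
panels [(0.71, 200, 237)]
arch [(0.65, 376, 287)]
top [[468.61563583606716, 0.0, 254.5221999907217], [0.0, 468.61563583606716, 186.86381914556446], [0.0, 0.0, 1.0]] [[-0.0127, -0.9997, 0.0204], [-0.991, 0.0098, -0.1336], [0.1334, -0.0219, -0.9908]] [-104.8, 588.0, 1505.2]
trestle [(0.9, 283, 196), (0.83, 318, 264), (0.73, 399, 193)]
drawer_handle [(0.64, 217, 163)]
ribbed [(0.21, 218, 163)]
cabinet [(0.91, 216, 135), (0.56, 220, 163)]
panels [(0.95, 214, 118), (0.6, 325, 221), (0.58, 115, 239)]
arch [(0.65, 218, 162), (0.58, 112, 238)]
[ 236.25035224 -468.84510751  231.3021452 ] [ 2.10155364e-05  8.51495525e-01 -5.24361870e-01 -1.09671459e-05] 0.7 0.9979748943826218
```

```bash
python3 - <<'E'
import cv2
t=cv2.imread("pics/top0.png")
cv2.imwrite("pics/topx.png",cv2.resize(t[60:340,80:450],None,fx=2.1,fy=2.1,interpolation=cv2.INTER_CUBIC))
E
```

```text
(no output)
```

View pics/scene0.png

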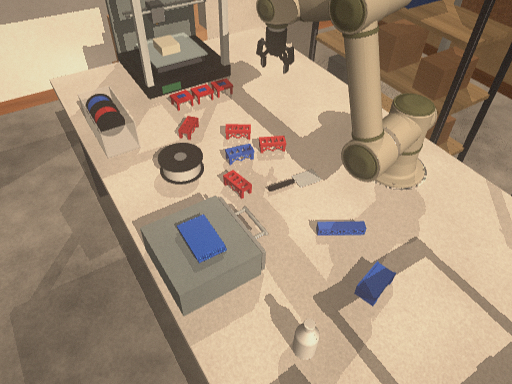

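View pics/topx.png

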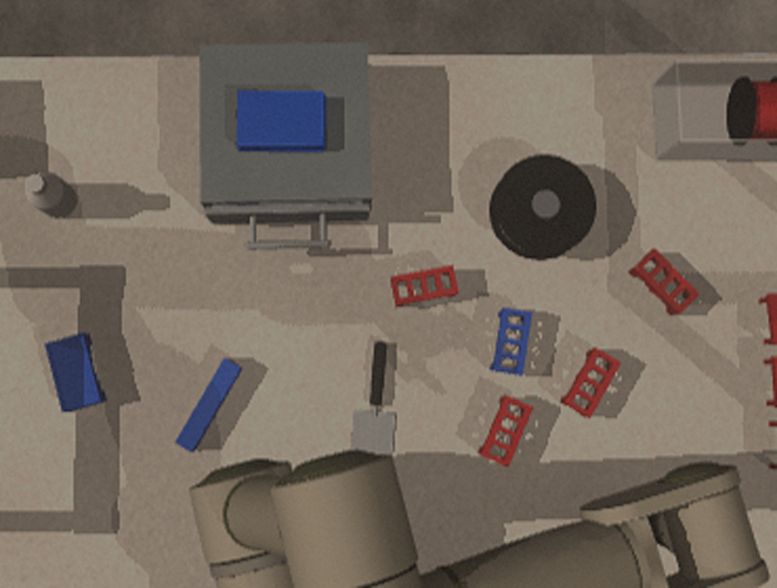

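The one blue trestle is at top (324,222) / scene (240,155). The candidates at top (282,196), (318,264), (361,242) and (397,194) are red look-alikes. I'll confirm with a crop and measure.

```bash
cat > h.py <<'E'
from rig import ctrl
import cv2,numpy as np
def back(c,uv,z):
    k=ctrl.get_calibration(c);K,R,t=map(np.array,(k["K"],k["R"],k["t"]))
    d=R.T@np.linalg.inv(K)@np.array([uv[0],uv[1],1.]);o=-R.T@t
    return o+d*(z-o[2])/d[2]
def proj(c,X):
    k=ctrl.get_calibration(c);p=np.array(k["R"])@np.array(X,float)+np.array(k["t"]);p=np.array(k["K"])@p;return p[:2]/p[2]
def blue(im):  # BGR
    h=cv2.cvtColor(im,cv2.COLOR_BGR2HSV);return cv2.inRange(h,(105,120,40),(130,255,255))
E
python3 - <<'E'
from h import *
t=cv2.imread("pics/top0.png");m=blue(t)
n,l,st,ce=cv2.connectedComponentsWithStats(cv2.morphologyEx(m,cv2.MORPH_CLOSE,np.ones((3,3))))
for i in range(1,n):
    if st[i,4]>30: print(st[i],ce[i].round(1))
i=l[215:230,315:333].max()
ys,xs=np.nonzero(l==i)
r=cv2.minAreaRect(np.c_[xs,ys].astype(np.float32));print(r)
b=cv2.boxPoints(r);print([back("top",p,42).round(0).tolist() for p in b],back("top",r[0],42).round(1))
f=lambda x,y:(80+x/2.1,60+y/2.1)
for nme,p,z in(("hL",(250,244),74),("hR",(326,242),74),("capFL",(202,206),105),("capFR",(370,206),105),("capBL",(202,43),105),("capBR",(367,43),105)):
    print(nme,back("top",f(*p),z).round(0))
a=cv2.resize(t[195:250,295:355],None,fx=6,fy=6,interpolation=cv2.INTER_CUBIC)
s=cv2.imread("pics/scene0.png");s=cv2.resize(s[135:175,215:265],None,fx=7,fy=7,interpolation=cv2.INTER_CUBIC)
w=cv2.resize(t[120:185,165:270],None,fx=6,fy=6,interpolation=cv2.INTER_CUBIC)
H=np.zeros((330+0,720,3),np.uint8);H[:330,:360]=a;H[:280,365:715]=s
cv2.imwrite("pics/crop.png",H);cv2.imwrite("pics/cropcab.png",w)
E
```

```text
[  0  97  21  39 486] [  6.9 113.9]
[ 22  97  24  38 583] [ 33.6 116.5]
[466  99  16  26 322] [474.2 111.3]
[ 193  103   42   29 1202] [213.5 117.1]
[314 207  19  31 241] [323.7 222. ]
[454 207   8   9  62] [457.4 211. ]
[102 219  26  37 571] [114.4 238.5]
[164 231  30  44 409] [178.8 252.4]
[456 237   8  10  69] [459.6 241.5]
((323.3385314941406, 222.13417053222656), (14.693117141723633, 29.149246215820312), 9.090276718139648)
[[425.0, -303.0, 42.0], [519.0, -321.0, 42.0], [511.0, -368.0, 42.0], [417.0, -350.0, 42.0]] [ 467.9 -335.2   42. ]
hL [619.  68.  74.]
hR [621. -49.  74.]
capFL [673. 138. 105.]
capFR [ 671. -117.  105.]
capBL [929. 140. 105.]
capBR [ 928. -115.  105.]
```

View pics/crop.png

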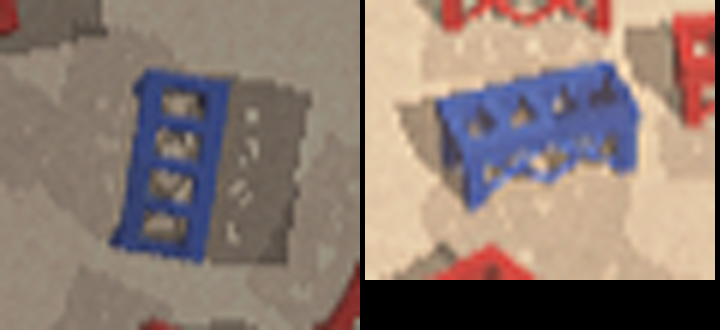

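View pics/cropcab.png

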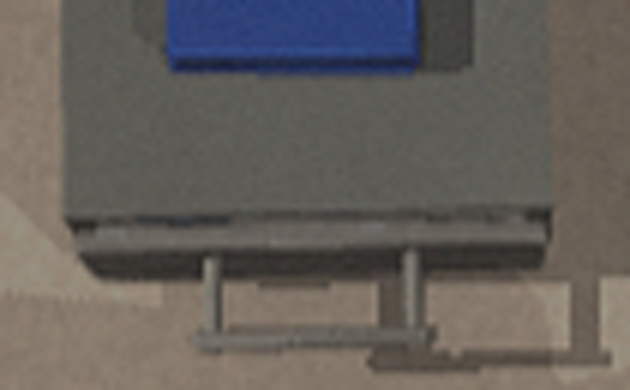

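Confirmed: a blue four-window deck on legs at about (468,-336), yaw about -9°. The handle is at about (620,10), bar along y. I'll open the drawer first.

play_rows(motion=[[[0, 0, 0], [0, 0, -6.325]], [[0, 0, 0], [0, 0, -6.325]], [[0, 0, 0], [0, 0, -6.325]], [[0, 0, 0], [0, 0, -6.325]], [[0, 0, 0], [0, 0, -6.325]], [[0, 0, 0], [0, 0, -6.325]], [[0, 0, 0], [0, 0, -6.325]], [[0, 0, 0], [0, 0, -6.325]], [[0, 0, 0], [0, 0, -6.325]], [[0, 0, 0], [0, 0, -6.325]]], fingers=40, squeeze=40)

```text
time_s: 1.53
eef_pos: [236.2, -468.8, 231.3]
ee_rot: [-0.0, 1.0, 0.003, -0.0]
force: [-0.4, 0.2, -0.3]
grip_width: 0.47
```

play_rows(motion=[[[24, -30, 0], [0, 0, 0]], [[24, -30, 0], [0, 0, 0]], [[24, -30, 0], [0, 0, 0]], [[24, -30, 0], [0, 0, 0]], [[24, -30, 0], [0, 0, 0]], [[24, -30, 0], [0, 0, 0]], [[24, -30, 0], [0, 0, 0]], [[24, -30, 0], [0, 0, 0]], [[24, -30, 0], [0, 0, 0]], [[24, -30, 0], [0, 0, 0]], [[24, -30, 0], [0, 0, 0]], [[24, -30, 0], [0, 0, 0]], [[24, -30, 0], [0, 0, 0]], [[24, -30, 0], [0, 0, 0]], [[24, -30, 0], [0, 0, 0]], [[24, -29, 0], [0, 0, 0]], [[0, 0, 30], [0, 0, 0]], [[0, 0, 30], [0, 0, 0]], [[0, 0, 0], [0, 0, 0]]])

```text
time_s: 3.12
eef_pos: [618.0, 11.1, 165.3]
ee_rot: [-0.001, 1.0, 0.0, -0.005]
force: [-1.1, -0.5, -1.7]
grip_width: 0.471
```

```bash
python3 - <<'E'
from h import *
s=ctrl.sense();print(s["eef_pos"],s["ee_rot"],s["time_s"],s["grip_width"],s["joints"])
im=ctrl.capture("scene")[:,:,::-1].copy();cv2.imwrite("pics/s1.png",im)
# handle prediction for a few x
for x in(610,620,630):
    print(x,[proj("scene",(x,10+dy,74)).round(1).tolist() for dy in(-60,60)])
cv2.imwrite("pics/s1c.png",cv2.resize(im[150:290,200:310],None,fx=5,fy=4.2,interpolation=cv2.INTER_CUBIC))
E
```

```text
[617.99469308  11.08165024 165.3030578 ] [-8.60816831e-04  9.99986633e-01  4.46421236e-04 -5.07878739e-03] 3.1167 0.47098131791777753 [-1.71340838e-01  5.75935660e-01  1.27883958e+00 -4.16282849e-05
  1.29711983e+00 -1.72222235e-01]
610 [[247.1, 206.0], [268.2, 231.5]]
620 [[244.4, 207.2], [265.4, 232.9]]
630 [[241.6, 208.4], [262.6, 234.3]]
```

View pics/s1c.png

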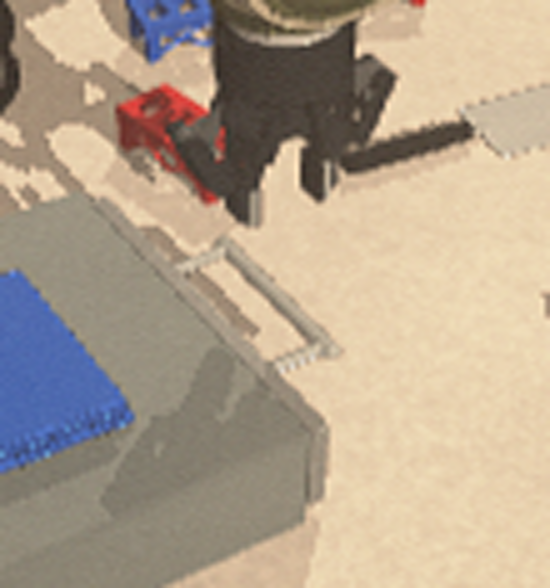

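The handle bar ends are at scene (245.6,207.1) and (267.4,233.3), so the bar is at about x 617, y 12. The gripper is above it; descending.

play_rows(motion=[[[0, 0, 22], [0, 0, 0]], [[0, 0, 22], [0, 0, 0]], [[0, 0, 22], [0, 0, 0]], [[0, 0, 22], [0, 0, 0]], [[0, 0, 22], [0, 0, 0]], [[0, 0, 0], [0, 0, 0]]])

```text
time_s: 3.67
eef_pos: [619.2, 9.8, 59.4]
ee_rot: [-0.0, 1.0, -0.0, -0.002]
force: [-0.4, 0.4, -1.0]
grip_width: 0.467
```

play_rows(motion=[[[0, 0, 0], [0, 0, 0]], [[0, 0, 0], [0, 0, 0]], [[0, 0, 0], [0, 0, 0]], [[0, 0, 0], [0, 0, 0]], [[0, 0, 0], [0, 0, 0]], [[0, 0, 0], [0, 0, 0]]], fingers=0)

```text
time_s: 4.17
eef_pos: [621.4, 9.7, 64.0]
ee_rot: [0.001, 1.0, 0.0, 0.002]
force: [-2.7, -0.6, 7.1]
grip_width: 0.12
```

play_rows(motion=[[[-4, 0, 0], [0, 0, 0]], [[-8, 0, 0], [0, 0, 0]], [[-10, 0, 0], [0, 0, 0]], [[-10, 0, 0], [0, 0, 0]], [[-10, 0, 0], [0, 0, 0]], [[0, 0, 0], [0, 0, 0]]])

```text
time_s: 4.67
eef_pos: [578.6, 9.1, 64.0]
ee_rot: [0.001, 1.0, 0.0, 0.002]
force: [-2.4, -4.3, 8.5]
grip_width: 0.124
```

play_rows(motion=[[[-8, 0, 0], [0, 0, 0]], [[-10, 0, 0], [0, 0, 0]], [[-10, 0, 0], [0, 0, 0]], [[-10, 0, 0], [0, 0, 0]], [[-10, 0, 0], [0, 0, 0]], [[-10, 0, 0], [0, 0, 0]], [[-10, 0, 0], [0, 0, 0]], [[-10, 0, 0], [0, 0, 0]], [[-10, 0, 0], [0, 0, 0]], [[-10, 0, 0], [0, 0, 0]], [[-6, 0, 0], [0, 0, 0]], [[0, 0, 0], [0, 0, 0]], [[0, 0, 0], [0, 0, 0]], [[0, 0, 0], [0, 0, 0]]])

```text
time_s: 5.83
eef_pos: [476.3, 7.6, 63.9]
ee_rot: [0.003, 1.0, 0.0, 0.003]
force: [-2.5, -14.4, 11.9]
grip_width: 0.121
```

play_rows(motion=[[[0, 0, 0], [0, 0, 0]], [[0, 0, 0], [0, 0, 0]], [[0, 0, 0], [0, 0, 0]], [[0, 0, -30], [0, 0, 0]], [[0, 0, -40], [0, 0, 0]], [[0, 0, -40], [0, 0, 0]], [[0, 0, -30], [0, 0, 0]], [[0, 0, 0], [0, 0, 0]]], fingers=40)

```text
time_s: 6.5
eef_pos: [476.5, 10.0, 207.3]
ee_rot: [0.001, 1.0, 0.0, 0.005]
force: [0.5, 0.6, 0.4]
grip_width: 0.469
```

```bash
python3 - <<'E'
from h import *
s=ctrl.sense();print(s["eef_pos"],s["ee_rot"],s["time_s"],s["grip_width"],s["joints"])
im=ctrl.capture("scene")[:,:,::-1].copy();cv2.imwrite("pics/s2.png",im)
t=ctrl.capture("top")[:,:,::-1].copy();cv2.imwrite("pics/t2.png",t)
a=cv2.resize(im[150:290,180:330],None,fx=2.6,fy=2.6,interpolation=cv2.INTER_CUBIC)
b=cv2.resize(t[110:250,150:300],None,fx=2.6,fy=2.6,interpolation=cv2.INTER_CUBIC)
cv2.imwrite("pics/c2.png",np.hstack([a,b]))
for c,n in(("top","ribbed"),("top","drawer_handle"),("scene","ribbed"),("scene","drawer_handle")): print(c,n,ctrl.spot_in(c,n)[:2])
E
```

```text
[476.5108931    9.98290087 207.27777804] [1.06625439e-03 9.99985783e-01 2.22683490e-04 5.21993668e-03] 6.5 0.4689585263296674 [-2.25697823e-01  2.21900760e-01  1.68212435e+00  2.76431255e-04
  1.22691524e+00 -2.26235007e-01]
top ribbed [{'position': [0.3801, 0.4654], 'p': 0.68}, {'position': [0.4342, 0.3724], 'p': 0.6}]
top drawer_handle [{'position': [0.4387, 0.4576], 'p': 0.86}, {'position': [0.2049, 0.3964], 'p': 0.39}]
scene ribbed [{'position': [0.5301, 0.6177], 'p': 0.91}, {'position': [0.3926, 0.6232], 'p': 0.19}]
scene drawer_handle [{'position': [0.5234, 0.5549], 'p': 0.96}]
```

View pics/c2.png

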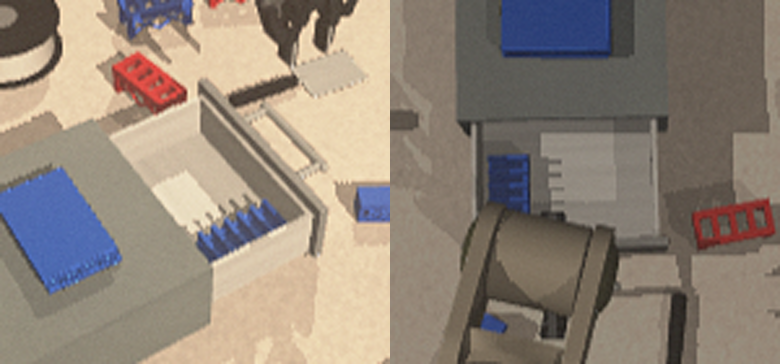

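```bash
python3 - <<'E'
from h import *
f=lambda x,y:(150+(x-390)/2.6,110+y/2.6)
for n,p,z in(("ribR",(530,180),52),("ribL",(489,180),52),("ribback",(510,155),52),("ribR2",(530,208),52),("wallR",(654,180),80),("wallL",(478,180),80),("front in",(655,237),82),("front out",(655,248),82),("plate",(560,122),105)): print(n,back("top",f(*p),z).round(0))
g=lambda x,y:(180+x/2.6,150+y/2.6)
for n,p,z in(("rib near R",(285,232),52),("rib far R",(205,262),52),("front top inner L",(313,212),82),("front top inner R",(200,85),82)): print(n,back("scene",g(*p),z).round(0))
E
```

```text
ribR [612.  54.  52.]
ribL [613. 106.  52.]
ribback [644.  80.  52.]
ribR2 [577.  54.  52.]
wallR [ 606. -101.   80.]
wallL [608. 116.  80.]
front in [ 535. -102.   82.]
front out [ 522. -102.   82.]
plate [675.  13. 105.]
rib near R [561. 113.  52.]
rib far R [662. 101.  52.]
front top inner L [533. 124.  82.]
front top inner R [ 532. -116.   82.]
```

play_rows(motion=[[[-1, 38.4, 0], [0, 0, 0]], [[-1, 38.4, 0], [0, 0, 0]], [[-1, 38.4, 0], [0, 0, 0]], [[-1, 38.4, 0], [0, 0, 0]], [[-1, 38.4, 0], [0, 0, 0]], [[-1, 38.4, 0], [0, 0, 0]], [[-1, 38.4, 0], [0, 0, 0]], [[-1, 38.4, 0], [0, 0, 0]], [[-1, 38.4, 0], [0, 0, 0]], [[0, 0, 0], [0, 0, 7.07]], [[0, 0, 0], [0, 0, 7.07]], [[0, 0, 0], [0, 0, 7.07]], [[0, 0, 0], [0, 0, 7.07]], [[0, 0, 0], [0, 0, 7.07]], [[0, 0, 0], [0, 0, 7.07]], [[0, 0, 0], [0, 0, 7.07]]], fingers=66)

```text
time_s: 8.13
eef_pos: [465.0, -335.2, 200.0]
ee_rot: [-0.0, 0.907, -0.421, -0.001]
force: [-0.4, -0.4, 0.6]
grip_width: 0.774
```

play_rows(motion=[[[0, 0, 0], [0, 0, 7.07]], [[0, 0, 0], [0, 0, 7.07]], [[0, 0, 0], [0, 0, 7.07]], [[0, 0, 0], [0, 0, 7.07]], [[0, 0, 0], [0, 0, 7.07]], [[0, 0, 0], [0, 0, 7.07]], [[0, 0, 0], [0, 0, 7.07]], [[0, 0, 30], [0, 0, 0]], [[0, 0, 30], [0, 0, 0]], [[0, 0, 30], [0, 0, 0]], [[0, 0, 20], [0, 0, 0]], [[0, 0, 0], [0, 0, 0]]])

```text
time_s: 9.13
eef_pos: [463.4, -333.5, 86.1]
ee_rot: [-0.0, -0.649, 0.76, 0.005]
force: [-0.9, 0.2, -0.5]
grip_width: 0.773
```

```bash
python3 - <<'E'
from h import *
s=ctrl.sense();print(s["eef_pos"],s["ee_rot"],s["time_s"],s["grip_width"],s["joints"])
im=ctrl.capture("scene")[:,:,::-1].copy();cv2.imwrite("pics/s3.png",im)
# trestle feet/deck wireframe from estimate on the first image and now
def draw(im,c,x,y,yaw):
    R=np.array([[np.cos(yaw),-np.sin(yaw)],[np.sin(yaw),np.cos(yaw)]])
    P=[(R@np.array(q))+[x,y] for q in((50,23),(50,-23),(-50,-23),(-50,23))]
    p=np.array([proj(c,(*q,42)) for q in P]); return p
t=cv2.imread("pics/top0.png")
A=cv2.resize(im[120:190,205:285],None,fx=5,fy=5,interpolation=cv2.INTER_CUBIC)
B=cv2.resize(t[195:250,295:355],None,fx=6,fy=6,interpolation=cv2.INTER_CUBIC)
for c,I,o,k in(("scene",A,(205,120),5),("top",B,(295,195),6)):
    p=((draw(I,c,468,-336,np.radians(-9))-o+.5)*k).astype(int)
    cv2.polylines(I,[p],True,(0,255,255),1)
H=np.zeros((350,760,3),np.uint8);H[:350,:400]=A;H[:330,400:]=B
cv2.imwrite("pics/c3.png",H)
E
```

```text
[ 463.35167138 -333.46285073   86.14409504] [-1.46850705e-04 -6.49490348e-01  7.60354634e-01  4.80585772e-03] 9.1333 0.7730082794647267 [-8.28988804e-01  5.65394184e-01  1.52267177e+00  4.77186357e-05
  1.06314285e+00  8.98732751e-01]
```

View pics/c3.png

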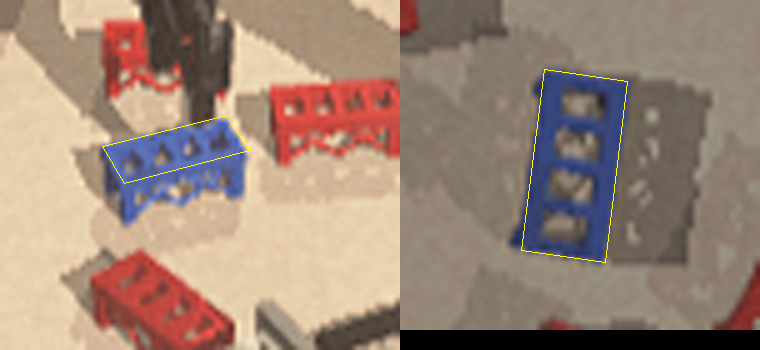

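The estimate (468,-336, yaw -9°) fits the deck outline in both views, scene (225–255,145–157) and top (316–333,207–238). Correcting and descending.

play_rows(motion=[[[1.8, -4.9, 0], [0, 0, 0]], [[0, 0, 18], [0, 0, 0]], [[0, 0, 18], [0, 0, 0]], [[0, 0, 18], [0, 0, 0]], [[0, 0, 12], [0, 0, 0]], [[0, 0, 6], [0, 0, 0]], [[0, 0, 0], [0, 0, 0]], [[0, 0, 0], [0, 0, 0]]])

```text
time_s: 9.85
eef_pos: [470.3, -338.5, 20.3]
ee_rot: [0.0, -0.65, 0.76, -0.001]
force: [-0.6, -0.6, -0.4]
grip_width: 0.778
```

play_rows(motion=[[[0, 0, 0], [0, 0, 0]], [[0, 0, 0], [0, 0, 0]], [[0, 0, 0], [0, 0, 0]], [[0, 0, 0], [0, 0, 0]], [[0, 0, 0], [0, 0, 0]], [[0, 0, 0], [0, 0, 0]], [[0, 0, 0], [0, 0, 0]]], fingers=0, squeeze=30)

```text
time_s: 10.43
eef_pos: [470.4, -338.6, 20.6]
ee_rot: [0.0, -0.65, 0.76, -0.001]
force: [-0.7, 0.8, 6.3]
grip_width: 0.533
```

play_rows(motion=[[[0, 0, 0], [0, 0, 0]], [[0, 0, 0], [0, 0, 0]], [[0, 0, 0], [0, 0, 0]], [[0, 0, 4], [0, 0, 0]], [[0, 0, 4], [0, 0, 0]], [[0, 0, 0], [0, 0, 0]], [[0, 0, 0], [0, 0, 0]]], fingers=66)

```text
time_s: 11.02
eef_pos: [469.6, -337.8, 10.8]
ee_rot: [-0.0, -0.65, 0.76, 0.0]
force: [1.3, -0.1, -0.0]
grip_width: 0.771
```

play_rows(motion=[[[0, 0, 0], [0, 0, 0]], [[0, 0, 0], [0, 0, 0]], [[0, 0, 0], [0, 0, 0]], [[0, 0, 0], [0, 0, 0]], [[0, 0, 0], [0, 0, 0]], [[0, 0, 0], [0, 0, 0]], [[0, 0, 0], [0, 0, 0]]], fingers=0)

```text
time_s: 11.6
eef_pos: [469.9, -338.1, 11.5]
ee_rot: [0.0, -0.65, 0.76, -0.0]
force: [0.1, 0.2, 2.5]
grip_width: 0.532
```

play_rows(motion=[[[0, 0, -8], [0, 0, 0]], [[0, 0, -15], [0, 0, 0]], [[0, 0, -25], [0, 0, 0]], [[0, 0, -30], [0, 0, 0]], [[0, 0, -30], [0, 0, 0]], [[0, 0, -30], [0, 0, 0]], [[0, 0, -30], [0, 0, 0]], [[0, 0, -20], [0, 0, 0]], [[0, 0, 0], [0, 0, 0]], [[0, 0, 0], [0, 0, 0]]])

```text
time_s: 12.43
eef_pos: [469.8, -338.0, 199.8]
ee_rot: [0.0, -0.65, 0.76, -0.001]
force: [-0.4, 1.1, -1.6]
grip_width: 0.534
```

```bash
python3 - <<'E'
from h import *
s=ctrl.sense();print(s["eef_pos"],s["ee_rot"],s["time_s"],s["grip_width"],s["force"])
im=ctrl.capture("scene")[:,:,::-1].copy()
cv2.imwrite("pics/c4.png",cv2.resize(im[60:240,150:330],None,fx=3,fy=3,interpolation=cv2.INTER_CUBIC))
E
```

```text
[ 469.83777284 -337.9595618   199.81848023] [ 4.59628710e-05 -6.49573044e-01  7.60298968e-01 -5.81460466e-04] 12.4333 0.5337891050914644 [-0.35160807  1.0998557  -1.57828006]
```

View pics/c4.png

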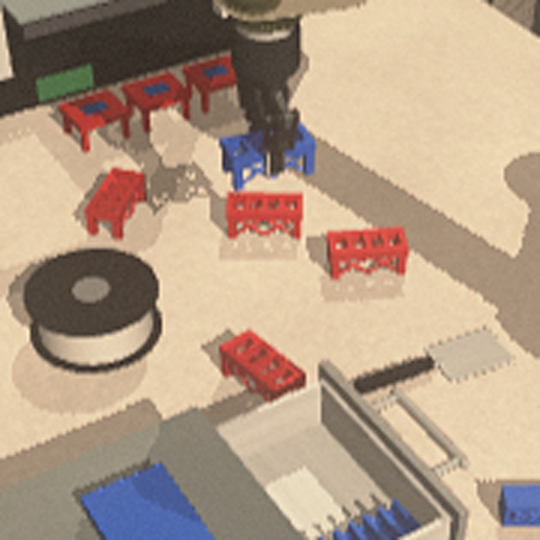

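The trestle is held level, with its deck near crop (270,150). Carrying it over the drawer.

play_rows(motion=[[[0, 0, 0], [0, 0, -4.85]], [[0, 0, 0], [0, 0, -4.85]], [[-15, -6, 0], [0, 0, 0]], [[-28, -12, 0], [0, 0, 0]], [[-30, -13, 0], [0, 0, 0]], [[-30, -13, 0], [0, 0, 0]], [[-30, -13, 0], [0, 0, 0]], [[-30, -13, 0], [0, 0, 0]], [[-30, -13, 0], [0, 0, 0]], [[-30, -13, 0], [0, 0, 0]], [[-30, -13, 0], [0, 0, 0]], [[-28, -12, 0], [0, 0, 0]], [[-20, -7, 0], [0, 0, 0]], [[-10, -4, 0], [0, 0, 0]], [[0, 0, 0], [0, 0, 0]], [[0, 0, 0], [0, 0, 0]]])

```text
time_s: 13.82
eef_pos: [597.5, -25.9, 198.3]
ee_rot: [0.001, 0.712, -0.703, -0.001]
force: [-0.5, 0.1, -0.4]
grip_width: 0.534
```

```bash
python3 - <<'E'
from h import *
s=ctrl.sense();print(s["eef_pos"],s["ee_rot"],s["time_s"],s["grip_width"],s["force"])
im=ctrl.capture("scene")[:,:,::-1].copy()
cv2.imwrite("pics/c5.png",cv2.resize(im[130:280,170:320],None,fx=3.6,fy=3.6,interpolation=cv2.INTER_CUBIC))
E
```

```text
[597.47613377 -25.85460744 198.26608428] [ 6.53780165e-04  7.11595132e-01 -7.02589104e-01 -7.01749003e-04] 13.8167 0.5340494733418707 [-0.50606827  0.13969863 -0.39408767]
```

View pics/c5.png

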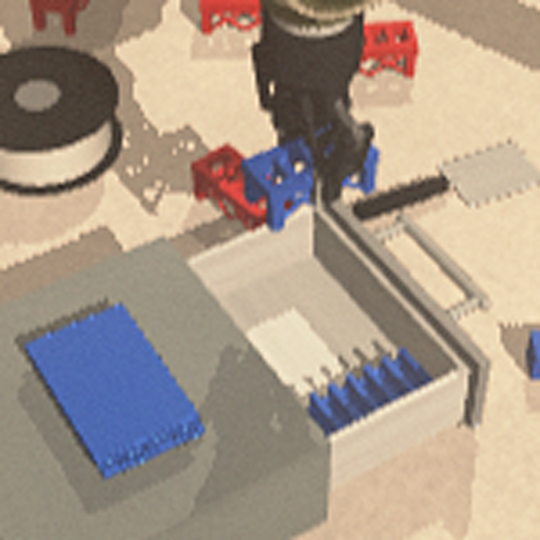

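play_rows(motion=[[[0, 0, 12], [0, 0, 0]], [[0, 0, 22], [0, 0, 0]], [[0, 0, 22], [0, 0, 0]], [[0, 0, 22], [0, 0, 0]], [[0, 0, 22], [0, 0, 0]], [[0, 0, 22], [0, 0, 0]], [[0, 0, 18], [0, 0, 0]], [[0, 0, 10], [0, 0, 0]], [[0, 0, 6], [0, 0, 0]], [[0, 0, 0], [0, 0, 0]], [[0, 0, 0], [0, 0, 0]]])

```text
time_s: 14.78
eef_pos: [598.3, -25.9, 44.0]
ee_rot: [-0.0, 0.711, -0.703, 0.0]
force: [0.2, -0.5, -1.6]
grip_width: 0.53
```

play_rows(motion=[[[0, 0, 3], [0, 0, 0]], [[0, 0, 3], [0, 0, 0]], [[0, 0, 2], [0, 0, 0]], [[0, 0, 1], [0, 0, 0]], [[0, 0, 0], [0, 0, 0]], [[0, 0, 0], [0, 0, 0]]])

```text
time_s: 15.28
eef_pos: [598.0, -25.3, 34.4]
ee_rot: [-0.0, 0.712, -0.703, 0.0]
force: [-0.4, 1.1, -1.5]
grip_width: 0.533
```

play_rows(motion=[[[0, 0, 1], [0, 0, 0]], [[0, 0, 1], [0, 0, 0]], [[0, 0, 1], [0, 0, 0]], [[0, 0, 0.5], [0, 0, 0]], [[0, 0, 0], [0, 0, 0]], [[0, 0, 0], [0, 0, 0]]])

```text
time_s: 15.78
eef_pos: [598.2, -25.4, 31.5]
ee_rot: [-0.0, 0.712, -0.703, 0.0]
force: [-1.9, -0.1, 6.0]
grip_width: 0.534
```

Contact with the drawer floor, +6 N upward at TCP z 31.5 as expected. Releasing slightly, then rising.

play_rows(motion=[[[0, 0, 0], [0, 0, 0]], [[0, 0, 0], [0, 0, 0]], [[0, 0, 0], [0, 0, 0]], [[0, 0, 0], [0, 0, 0]], [[0, 0, 0], [0, 0, 0]], [[0, 0, 0], [0, 0, 0]], [[0, 0, -15], [0, 0, 0]], [[0, 0, -25], [0, 0, 0]], [[0, 0, -35], [0, 0, 0]], [[0, 0, -35], [0, 0, 0]], [[0, 0, -35], [0, 0, 0]], [[0, 0, -25], [0, 0, 0]], [[0, 0, 0], [0, 0, 0]]], fingers=60)

```text
time_s: 16.87
eef_pos: [599.8, -25.7, 206.7]
ee_rot: [-0.003, 0.712, -0.703, 0.004]
force: [-0.1, 0.3, 0.3]
grip_width: 0.71
```

```bash
python3 - <<'E'
from h import *
s=ctrl.sense();print(s["eef_pos"],s["ee_rot"],s["time_s"],s["grip_width"],s["force"])
im=ctrl.capture("scene")[:,:,::-1].copy()
cv2.imwrite("pics/c6.png",cv2.resize(im[130:280,170:320],None,fx=3.6,fy=3.6,interpolation=cv2.INTER_CUBIC))
E
```

```text
[599.80150005 -25.72823834 206.6987203 ] [-0.00253274  0.71155606 -0.70261229  0.00418657] 16.8667 0.7104138169954719 [-0.08829209  0.28288076  0.33221907]
```

View pics/c6.png

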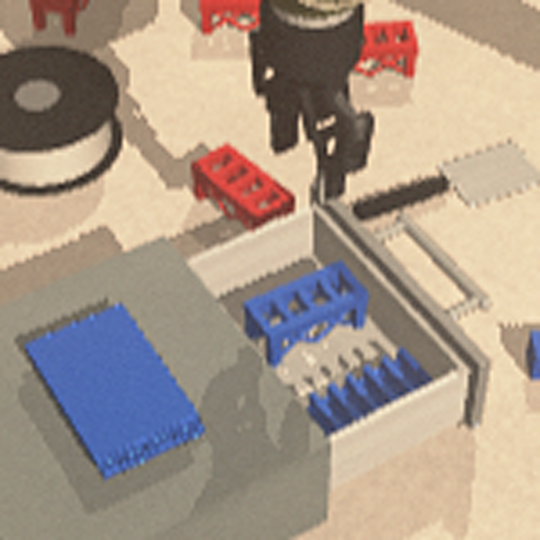

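The trestle stands upright at crop (310,310), clear of the ribbed block at (370,390). Next I'll push the drawer closed with shut fingers against the handle bar.

play_rows(motion=[[[-6.8, 33.4, 0], [0, 0, 0]], [[-6.8, 33.4, 0], [0, 0, 0]], [[-6.8, 33.4, 0], [0, 0, 0]], [[-6.8, 33.4, 0], [0, 0, 0]], [[-6.8, 33.4, 0], [0, 0, 0]], [[0, 0, 0], [0, 0, 0]], [[0, 0, 25], [0, 0, 0]], [[0, 0, 25], [0, 0, 0]], [[0, 0, 25], [0, 0, 0]], [[0, 0, 25], [0, 0, 0]], [[0, 0, 25], [0, 0, 0]], [[0, 0, 22], [0, 0, 0]], [[0, 0, 0], [0, 0, 0]], [[0, 0, 0], [0, 0, 0]]], fingers=0)

```text
time_s: 18.08
eef_pos: [429.8, 6.7, 53.0]
ee_rot: [0.001, 0.711, -0.703, -0.001]
force: [0.7, 0.8, 0.5]
grip_width: -0.002
```

```bash
python3 - <<'E'
from h import *
s=ctrl.sense();print(s["eef_pos"],s["ee_rot"],s["time_s"],s["grip_width"],s["force"])
im=ctrl.capture("scene")[:,:,::-1].copy()
cv2.imwrite("pics/c7.png",cv2.resize(im[120:270,200:350],None,fx=3.6,fy=3.6,interpolation=cv2.INTER_CUBIC))
E
```

```text
[429.80212142   6.69182761  53.04239665] [ 0.00079643  0.71148929 -0.70269515 -0.00137178] 18.0833 -0.002395120980895423 [0.68075449 0.77096289 0.49160057]
```

View pics/c7.png

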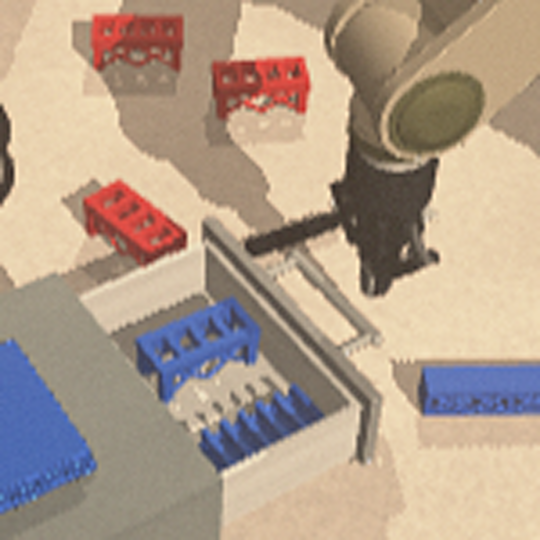

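play_rows(motion=[[[0, -10, 0], [0, 0, 0]], [[0, -8, 0], [0, 0, 0]], [[0, -4, 0], [0, 0, 0]], [[0, -3, 0], [0, 0, 0]], [[0, -3, 0], [0, 0, 0]], [[0, -3, 0], [0, 0, 0]], [[0, -4, 0], [0, 0, 0]], [[0, -5, 0], [0, 0, 0]], [[0, -6, 0], [0, 0, 0]], [[0, -7, 0], [0, 0, 0]], [[0, -8, 0], [0, 0, 0]], [[0, -8, 0], [0, 0, 0]], [[0, -8, 0], [0, 0, 0]], [[0, -8, 0], [0, 0, 0]], [[0, -8, 0], [0, 0, 0]], [[0, -8, 0], [0, 0, 0]], [[0, -8, 0], [0, 0, 0]], [[0, -8, 0], [0, 0, 0]], [[0, -8, 0], [0, 0, 0]], [[0, -8, 0], [0, 0, 0]]])

```text
time_s: 19.8
eef_pos: [564.2, 8.3, 53.7]
ee_rot: [0.0, 0.712, -0.703, -0.0]
force: [-2.6, 1.6, 0.4]
grip_width: -0.002
```

play_rows(motion=[[[0, -8, 0], [0, 0, 0]], [[0, -7, 0], [0, 0, 0]], [[0, -5, 0], [0, 0, 0]], [[0, -4, 0], [0, 0, 0]], [[0, -4, 0], [0, 0, 0]], [[0, 0, 0], [0, 0, 0]]])

```text
time_s: 20.3
eef_pos: [592.4, 8.3, 53.9]
ee_rot: [-0.0, 0.711, -0.703, 0.001]
force: [0.3, 0.6, -0.9]
grip_width: -0.001
```

Now creep until the force rises.

play_rows(motion=[[[0, -3, 0], [0, 0, 0]], [[0, -3, 0], [0, 0, 0]], [[0, -3, 0], [0, 0, 0]], [[0, -2, 0], [0, 0, 0]], [[0, 0, 0], [0, 0, 0]]])

```text
time_s: 20.72
eef_pos: [603.1, 8.5, 53.9]
ee_rot: [-0.0, 0.711, -0.703, 0.0]
force: [-0.6, 1.2, 0.3]
grip_width: -0.003
```

play_rows(motion=[[[0, -2, 0], [0, 0, 0]], [[0, -2, 0], [0, 0, 0]], [[0, -2, 0], [0, 0, 0]], [[0, 0, 0], [0, 0, 0]]])

```text
time_s: 21.05
eef_pos: [608.9, 8.7, 53.8]
ee_rot: [-0.0, 0.711, -0.703, 0.0]
force: [0.1, -0.7, -0.3]
grip_width: -0.0
```

play_rows(motion=[[[0, -2, 0], [0, 0, 0]], [[0, -2, 0], [0, 0, 0]], [[0, 0, 0], [0, 0, 0]]])

```text
time_s: 21.3
eef_pos: [610.9, 8.8, 53.7]
ee_rot: [0.002, 0.712, -0.703, -0.002]
force: [-13.3, -2.1, 7.4]
grip_width: 0.0
```

play_rows(motion=[[[0, -1.5, 0], [0, 0, 0]], [[0, -1.5, 0], [0, 0, 0]], [[0, 0, 0], [0, 0, 0]]])

```text
time_s: 21.55
eef_pos: [611.1, 8.8, 53.6]
ee_rot: [0.005, 0.712, -0.702, -0.005]
force: [-30.0, -3.5, 18.1]
grip_width: 0.0
```

The drawer is against a hard stop: 30 N at x=611 with no further motion. Backing off and checking.

play_rows(motion=[[[0, 3, 0], [0, 0, 0]], [[0, 3, 0], [0, 0, 0]], [[0, 12, 0], [0, 0, 0]], [[0, 25, 0], [0, 0, 0]], [[0, 25, -10], [0, 0, 0]], [[0, 15, -30], [0, 0, 0]], [[0, 15, -30], [0, 0, 0]], [[0, 20, -30], [0, 0, 0]], [[0, 30, -30], [0, 0, 0]], [[0, 30, -20], [0, 0, 0]], [[0, 0, 0], [0, 0, 0]], [[0, 0, 0], [0, 0, 0]]])

```text
time_s: 22.55
eef_pos: [438.4, 6.6, 204.7]
ee_rot: [-0.001, 0.711, -0.703, 0.002]
force: [-0.4, 0.2, 0.0]
grip_width: -0.001
```

```bash
python3 - <<'E'
from h import *
s=ctrl.sense();print(s["eef_pos"],s["time_s"],s["force"])
im=ctrl.capture("scene")[:,:,::-1].copy();t=ctrl.capture("top")[:,:,::-1].copy()
cv2.imwrite("pics/c8.png",np.hstack([cv2.resize(im[130:330,120:320],(400,400),interpolation=cv2.INTER_CUBIC),cv2.resize(t[90:210,160:280],(400,400),interpolation=cv2.INTER_CUBIC)]))
E
```

```text
[438.35752845   6.59273137 204.69802165] 22.55 [-0.44371951  0.21273178  0.03965634]
```

View pics/c8.png

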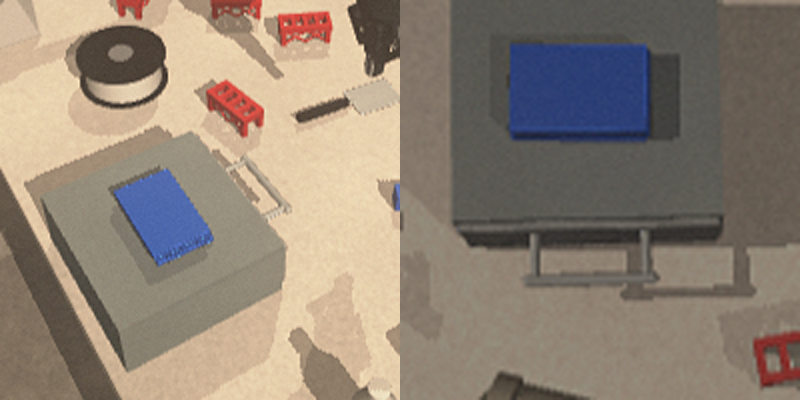

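The drawer is flush: the gap seen at the start is gone, and the handle is further in. The panels are where they were.

```bash
python3 -c "
from rig import ctrl
print(ctrl.finish_job())"
```

```text
the job is handed in; nothing more can be done
None
```

I opened the drawer about 145 mm by its handle and set the blue trestle down in it beside the ribbed block. I then pushed the drawer slowly home, at about 0.1 m/s or less. The job was handed in at about 22.6 s of the 72 s allowed; no verdict is reported.

- **Trestle:** before closing, the picture showed it upright on the drawer floor, let go, with clear space to the ribbed block. With the drawer shut it can't be seen, so I did not check it again after closing.
- **Drawer:** it reached a hard stop at about 30 N with no further motion. The last pictures show it flush with the cabinet.
- **Robot and surroundings:** the arm is clear and touching nothing (force about 0 N). The panels, spool and scraper looked unmoved in the last pictures. The arch, beam and bottle were not checked at the end, but the arm did not go near them.
- **What went wrong:** the first grip on the trestle was about 9 mm too high, so I opened the fingers and gripped lower before lifting. No check failed or disagreed after that.

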